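Clear the punching jig and hold its sprung clamp open

ROBOT

A 6-joint arm with a two-finger parallel gripper is mounted at the origin on the work surface. World frame = base frame: x ahead of the robot, y to its left, z up, the work surface at z = 0. Lengths are in mm, angles in degrees, forces in N, time in s.
With the tool pointing down it reaches from about 300 to 850 mm from the base axis. Payload 4.2 kg.
Tool frame: the origin (TCP) lies at the very end of the fingers, on their centre line; the grasp point (between the pads) lies 19 mm behind it (env.grasp_offset is the distance from the TCP to the grasp point, in mm); z points along the fingers, y is the line along which they close (so a half turn about z gives the same grasp; the last joint's range is limited). The gripper opens to 91 mm and grips with 3 to 60 N. Pads are 32 mm wide; open, the fingers measure 118 mm over their backs; the gripper's body (76 mm by 178 mm) begins 60 mm behind the grasp point.
Start: joints at [-71.391, 18.312, 89.639, -0, 72.044, -1.146], TCP at [194.359, -541.173, 213.976] pointing down, gripper open.
Joint ranges: [-177.97, 177.97], [-48.28, 115.42], [12.27, 149.76], [-77.06, 257.06], [2.81, 150.46], [-146.56, 146.56]. Speed limits (degrees/s): [147.25, 147.25, 180, 180, 180, 180].

INTERFACE

Orientations are given as [roll, pitch, yaw] about the fixed x, y, z axes, in that order (R = Rz(yaw) Ry(pitch) Rx(roll)).
In Python, from workcell import env gives the robot as it stands. The module is installed in compiled form; this text tells all that it offers.
- The arm moves only by the tool send_rows, never from a script. Its argument "motion" is a list of rows, each an object of numbers: "tx", "ty", "tz": the shift along the tool's x, y, z in units of 500 mm (1.0 is 500 mm); "rx", "ry", "rz": the turn, a rotation vector about the tool's x, y, z in units of 30 degrees (1.0 is 30 degrees); "gripper": the closure, from -1 (fully open) to 1 (shut). In form: [{"tx": .., "ty": .., "tz": .., "rx": .., "ry": .., "rz": .., "gripper": ..}, ...]. A call has 1 to 12 rows; each row shifts and turns the commanded pose from where the row before left it, along the tool's axes as they then stand; what a row does not reach is not made up. A row lasts 1/8 s, in which the tool goes at most 62.5 mm and 10.7 degrees, less where a joint would pass 70% of its speed; a pose out of reach is approached as far as the arm can. A call with a number of a shift or a turn outside -1 to 1 is refused whole. A call with a gripper value outside its range is refused whole. The fingers move at their own pace and stop on an object; "grip_force" is the grip in N (left out, the last holds). Time passes only in rows, so rows that do not move let the fingers close. It gives the time, the measured TCP pose, the force, the opening and the grip force at its end, in the units of the state.
- env.state(): the state, without advancing time (a new reading comes with each control period).
- env.grab_frame(name): name is "side" or "top"; returns a dict with "frame" (384x512x3 uint8, red, green, blue), "vertical_fov" (degrees; the focal length in pixels is half the picture's height over the tangent of half this angle, whatever the lens; pixels are square), "cx", "cy" (the principal point, pixels), "k1" (the pictures are not rectified: a ray, as slopes to the right and down, at radius r is drawn at 1 + k1 r^2 times it, then the intrinsics apply), "rvec" (rotation vector, rad) and "tvec" (3), from world to camera coordinates, as OpenCV has them. Camera axes: x right, y down, z forward; pixel columns grow to the right and rows downward; lengths in mm; the calibration is good to about 2 mm. A picture is of the moment at which its call begins. There is no depth.
- env.job_done(): hands the job in; it is judged then, once.
The state is a dict: "time_s": time; "qpos": joint angles; "qvel": joint speeds; "effort": joint torques, N m; "ee_pos": TCP position; "ee_rot": TCP orientation; "force": force on the tool from outside, world axes, zero at the start; "torque": the same for the moment, N m; "gripper_width": finger opening in mm; "gripper_force": force on a finger pad.
Only numpy, scipy, OpenCV 4.12 (cv2) and the standard library are available. Lean on these libraries where they do the work, as an engineer would, in place of code of your own. Each camera call takes 0.05 s, during which the arm holds its last target. There are 200 camera calls.

TASK

Holding the wooden scraper block, wipe all five brass chips off the jig's plate into the catch tray at its end (no fingers on the chips), then stand the scraper back on the bench, clear of the jig. Then press the black paddle of the jig's spring clamp down with the fingers until the clamp's lip stands about 20 mm above the plate, level with the top of the small square gauge post beside it, and finish while holding it there so that a colleague can slide in the next blank: do not let go at the end. Leave everything else on the bench where it is.

Things in the scene. Friction and masses are not known exactly. Their poses are not given: they have to be found in the camera images.
- jig: Steel punching jig fixed to the bench. Origin on the bench under its channel; y along the channel, x across, z up. Plate y -80 to +155 mm, top 30 mm above the bench, 116 mm wide between side rails (inner faces x = -58 and +58 mm, 8 mm thick, tops 42 mm above the bench, y -170 to +105 mm). Tray at the -y end, spring clamp at the +y end, its lip across the plate at y 72 to 88 mm.
- jig_tray (a point): Middle of the floor of the jig's open catch tray, 5 mm above the bench. Tray 116 mm in jig x by 90 mm in jig y (jig y -80 to -170 mm), walls 42 mm above the bench; the plate ends at it in a 25 mm drop with no lip.
- jig_gauge (a point): Top of the 10 mm square steel gauge post that stands outside the jig's +x rail beside the clamp's lip: 20 mm above the plate, 50 mm above the bench.
- clamp (a joint): Rocking clamp of the jig, like a clipboard clip, rad: 0 shut, grows as the black paddle at its +y end is pressed down and the lip rises; stop at 0.6. Pivot along jig x at jig y 135 mm, 62 mm above the bench (lugs 76 mm high). Lip 20 mm clear at 0.34, 14 mm at 0.24, 26 mm at 0.43. A spring shuts it when let go: 6 N at the paddle to start it, 12 N at 0.34.
- clamp_lip (a point): Middle of the underside of the clamp's 108 mm wide, 12 mm high aluminium lip, 55 mm in jig y from the pivot towards the tray. On the plate (30 mm above the bench) when shut.
- clamp_pad (a point): Middle of the top of the clamp's black paddle (64 mm in jig x by 46 mm), about 84 mm in jig y beyond the pivot, 85 mm above the bench when shut; about 30 mm lower when the lip is 20 mm clear. Nothing stands above or below it.
- scraper_mid (a point): Centre, 34 mm above its foot, of the loose wooden scraper block that stands on the bench, 0.1 to 0.22 kg. Foot 100 mm (its x) by 30 mm (its y) by 18 mm high; above it an upright grip 70 mm (x) by 24 mm (y), up to 68 mm above the foot's underside. z up; the same either way round. Gripped across the 24 mm, fingertips above the foot. It is pushed broadside, along its y.
- chip1_mid (a point): Centre of a loose brass chip, disc 19 mm in diameter, 5 mm thick, about 11 g, lying on the jig's plate somewhere between jig y = -62 and -4 mm at the start.
- chip2_mid (a point): Centre of a loose brass chip, disc 19 mm in diameter, 5 mm thick, about 11 g, lying on the jig's plate somewhere between jig y = -62 and -4 mm at the start.
- chip3_mid (a point): Centre of a loose brass chip, disc 19 mm in diameter, 5 mm thick, about 11 g, lying on the jig's plate somewhere between jig y = -62 and -4 mm at the start.
- chip4_mid (a point): Centre of a loose brass chip, rectangle 19 by 14 mm, 5 mm thick, about 11 g, lying on the jig's plate somewhere between jig y = -62 and -4 mm at the start.
- chip5_mid (a point): Centre of a loose brass chip, rectangle 19 by 14 mm, 5 mm thick, about 11 g, lying on the jig's plate somewhere between jig y = -62 and -4 mm at the start.
- mallet_mid (a point): Bystander, to be left alone: wooden mallet lying on the bench, 115 mm head of 66 mm diameter, 290 mm long; a point on its handle's line.
- punch_block_mid (a point): Bystander, to be left alone: round wooden punching block, 90 mm diameter, 55 mm high; the point is on its axis, about half-way up.
- dye_a_mid (a point): Bystander, to be left alone: white plastic dye bottle, 48 mm diameter, 105 mm high; the point is on its axis, about half-way up.
- dye_b_mid (a point): Bystander, to be left alone: small amber glass bottle, 40 mm diameter, 85 mm high; the point is on its axis, about half-way up.
- spool_mid (a point): Bystander, to be left alone: upright thread spool, 54 mm diameter, 85 mm high; the point is on its axis, about half-way up.
- bowl_mid (a point): Bystander, to be left alone: open steel bowl, 140 mm across, 60 mm high; the point is on its axis, about half-way up.
- rivet_jar_mid (a point): Bystander, to be left alone: low closed jar, 50 mm diameter, 45 mm high; the point is on its axis, about half-way up.
Things that resemble listed ones, but are neither listed nor needed, are in the scene too. Of the things like the part that bears scraper_mid, leave any that is blue; of the rest the larger one is meant.

How it is judged:
By the outcome, as a careful person would: the job done as asked, in the order asked, and still so for the second after the job is handed in, while the arm keeps its last pose, push and grip.
It also fails if it takes over 54 s, if anything falls off the work surface, if the arm or the gripper's body presses on something with over 40 N, if the wrist force passes 120 N, or if a joint passes its speed limit or range.

## Working session

There is one attempt and no reset: what is moved stays moved. The work goes in short steps, Python scripts to look and compute and a tool call to move; the robot and the scene stay as the last step left them, time stands still between calls to the robot, and variables do not carry over. Pictures are saved under pics/ and viewed, at most 10 in all, crops included, and the job is handed in when it is done.

Besides the shell and the picture viewer there is one more tool, called after "Call:" in YAML: its name, and indented under it one key for each argument. send_rows: Moves the arm, as the interface text tells. Shifts and turns lie within -1 to 1; 1 stands for 500 mm of shift or 30 degrees of turn. Its arguments: {"type":"object","properties":{"motion":{"type":"array"},"grip_force":{"type":"number"}},"required":["motion"]}

```bash
mkdir -p pics
cat > h.py <<'E'
import numpy as np, cv2, pickle
from workcell import env
def grab(n,tag):
    d=env.grab_frame(n); pickle.dump(d,open(f'pics/{tag}.pkl','wb'))
    cv2.imwrite(f'pics/{tag}.png',cv2.resize(d['frame'][:,:,::-1],None,fx=1.5,fy=1.5,interpolation=cv2.INTER_CUBIC)); return d
def load(tag): return pickle.load(open(f'pics/{tag}.pkl','rb'))
def cam(d):
    f=192/np.tan(np.radians(d['vertical_fov'])/2)
    R=cv2.Rodrigues(np.array(d['rvec'],float))[0]; t=np.array(d['tvec'],float).ravel()
    return f,R,t
def ray(d,u,v):
    f,R,t=cam(d); xd=np.array([(u-d['cx'])/f,(v-d['cy'])/f]); x=xd.copy()
    for _ in range(30): x=xd/(1+d['k1']*(x@x))
    return -R.T@t, R.T@np.array([x[0],x[1],1])
def onz(d,u,v,z):
    c,r=ray(d,u,v); return c+r*(z-c[2])/r[2]
def tri(obs):
    A=np.zeros((3,3));b=np.zeros(3)
    for d,u,v in obs:
        c,r=ray(d,u,v); r=r/np.linalg.norm(r); P=np.eye(3)-np.outer(r,r); A+=P;b+=P@c
    return np.linalg.solve(A,b)
def proj(d,p):
    f,R,t=cam(d); q=R@np.array(p,float)+t; x=q[:2]/q[2]; x=x*(1+d['k1']*(x@x)); return x*f+[d['cx'],d['cy']]
def crop(tag,x0,y0,x1,y1,s,name):
    d=load(tag); cv2.imwrite(f'pics/{name}.png',cv2.resize(d['frame'][y0:y1,x0:x1,::-1],None,fx=s,fy=s,interpolation=cv2.INTER_CUBIC))
E
python3 -c "
from h import *
for n in ('side','top'):
    d=grab(n,n+'0'); print(n,d['vertical_fov'],d['cx'],d['cy'],d['k1'],ray(d,256,192))
s=env.state();print(s['ee_pos'],s['ee_rot'],s['force'],s['gripper_width'],s['time_s'],env.grasp_offset)"
```

```text
side 49.149976422092585 253.97996752221871 198.0915588043499 -0.01056298749802423 (array([213.054001  , 877.98703148, 859.58848516]), array([ 0.27825414, -0.7301289 , -0.62427564]))
top 44.06078405862104 258.6656886346918 191.01191748913706 0.045076928574128636 (array([ 346.03274695,   30.24637951, 1421.74260612]), array([ 0.15878202,  0.00536482, -0.98731727]))
[ 194.1742384  -540.73919458  213.22084835] [-1.79908276e+02 -7.24082429e-04  1.97528244e+01] [ 0.2967573   0.53815148 -0.24609797] 91.20136913899823 0.1 18.8
```

View pics/top0.png

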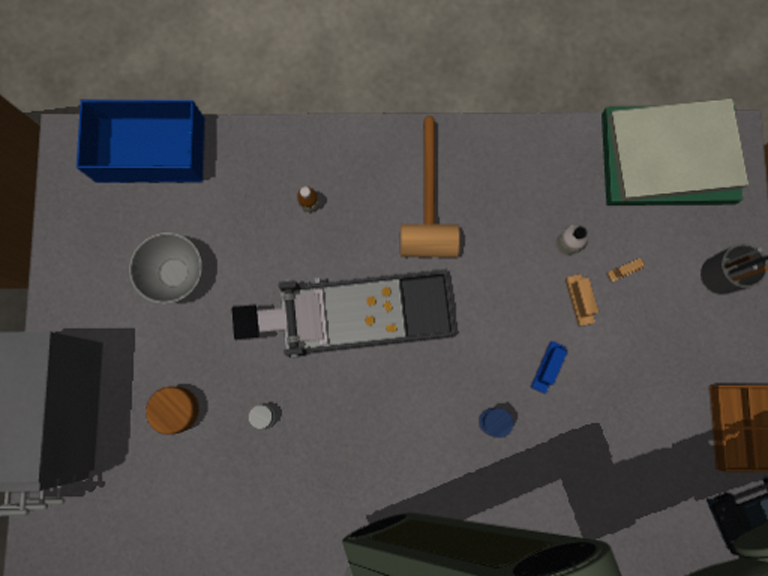

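View pics/side0.png

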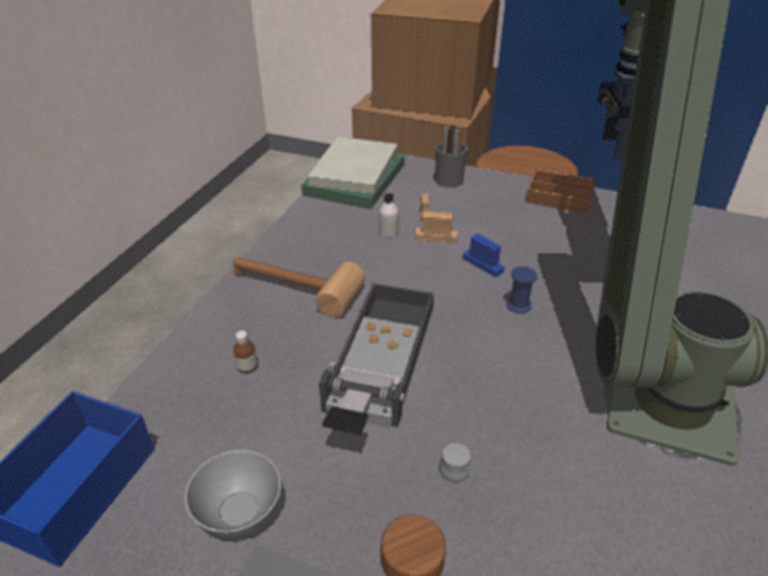

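Top view: jig at (370,312) with paddle to the left (245,322) and tray to the right (428,305). There are three scraper-like things in this 1.5x picture: tan at (582,300), a smaller tan one at (626,269) and a blue one at (549,367). The larger non-blue one, at (582,300), fits the description. I'll confirm it in a crop.

```bash
python3 -c "
from h import *
t=load('top0')['frame'];s=load('side0')['frame']
R=lambda a,x0,y0,x1,y1,w,h: cv2.resize(a[y0:y1,x0:x1,::-1],(w,h),interpolation=cv2.INTER_CUBIC)
# scraper: top 360..440 x160..220 x5 =400x300 ; side 270..350 x 120..180
a=np.hstack([R(t,360,160,440,220,400,300),R(s,260,120,340,180,400,300)])
b=np.hstack([R(t,150,176,310,240,800,320)])
cv2.imwrite('pics/c1.png',np.vstack([a,R(t,150,180,310,240,800,300)]))
cv2.imwrite('pics/c2.png',R(s,200,180,300,300,500,600))
"
```

```text
(no output)
```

View pics/c1.png

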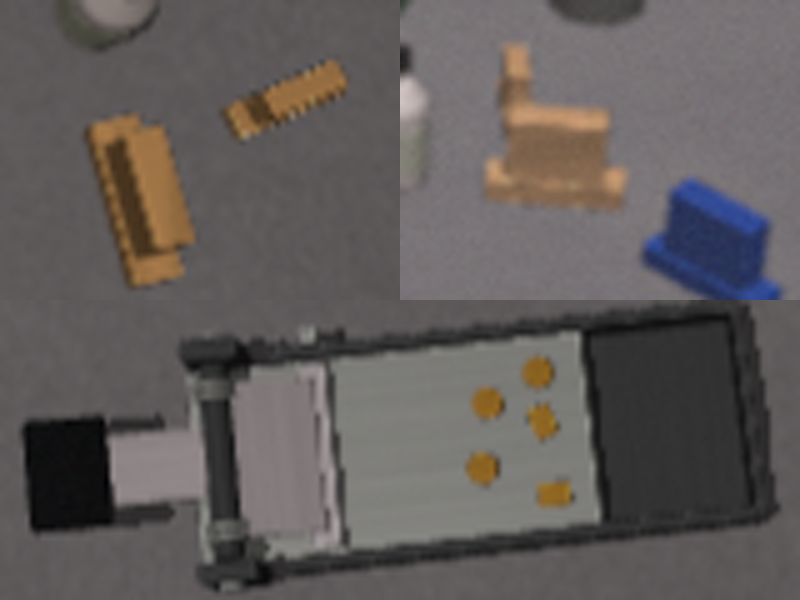

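View pics/c2.png

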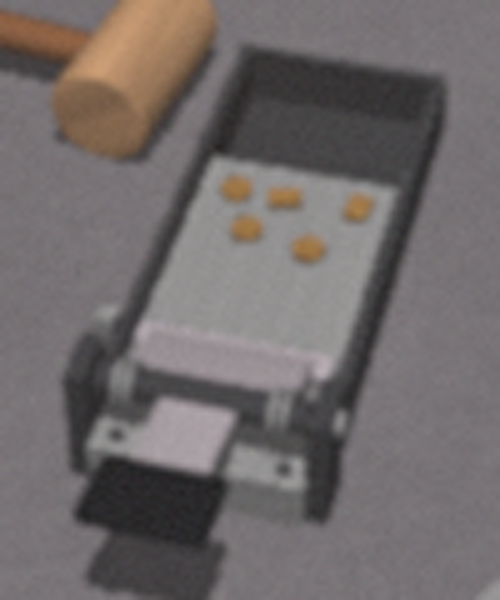

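Crop: the part at crop px (140,200) is the larger wooden scraper; the smaller tan one and the blue one are decoys. Jig crop shows five chips (537,372), (487,403), (543,422), (482,468), (555,494), plate end (582,330)-(605,522), paddle centre (69,473).

```bash
cat > m.py <<'E'
from h import *
from scipy.optimize import least_squares
T=load('top0');S=load('side0')
ts=lambda x,y:(T,360+x/5,160+y/5); ss=lambda x,y:(S,260+(x-400)/5,120+y/5)
tj=lambda x,y:(T,150+x/5,180+(y-300)/5); sj=lambda x,y:(S,200+x/5,180+y/5)
np.set_printoptions(precision=1,suppress=True)
print('grip top tri',tri([ts(160,188),ss(557,114)]))
print('z68',onz(*ts(160,188),68),'foot z18',onz(*ts(135.5,200.5),18))
for c in [(130,130),(160,127),(192,242),(157,252)]: print('grip',onz(*ts(*c),68)[:2])
for c in [(88,125),(133,287),(183,275)]: print('foot',onz(*ts(*c),18)[:2])
for n,a,b in [('plate+',tj(582,330),sj(213,155)),('plate-',tj(605,522),sj(400,185)),('pad',tj(69,473),sj(155,499)),('gauge',tj(308,333),None)]:
    print(n, tri([a,b]) if b else onz(*a,50))
pts=[((58,-80,30),tj(582,330)),((-58,-80,30),tj(605,522)),((58,-80,30),sj(213,155)),((-58,-80,30),sj(400,185)),
((0,219,85),tj(69,473)),((0,219,85),sj(155,499)),((71,80,50),tj(308,333))]
def w(p,q): c,s=np.cos(p[2]),np.sin(p[2]); return [p[0]+c*q[0]-s*q[1],p[1]+s*q[0]+c*q[1],q[2]]
f=lambda p:np.concatenate([proj(o[0],w(p,q))-o[1:] for q,o in pts])
r=least_squares(f,[390,100,0]);print('jig',r.x,np.degrees(r.x[2]));print(r.fun.reshape(-1,2))
for c in [(537,372),(487,403),(543,422),(482,468),(555,494)]:
    q=onz(*tj(*c),35)[:2]-r.x[:2];a=r.x[2];print('chip jig',np.cos(a)*q[0]+np.sin(a)*q[1],-np.sin(a)*q[0]+np.cos(a)*q[1])
print('mallet',onz(T,430/1.5,241/1.5,66), onz(T,402/1.5,225/1.5,33),onz(T,402/1.5,255/1.5,33),'small scraper',onz(*ts(285,100),20))
E
python3 m.py
```

```text
grip top tri [ 546.7 -352.8   68. ]
z68 [ 544.9 -353.1   68. ] foot z18 [ 544.8 -352.4   18. ]
grip [ 578.8 -337.7]
grip [ 580.5 -354.9]
grip [ 513.6 -369.7]
grip [ 507.9 -349.5]
foot [ 590.6 -326.4]
foot [ 493.1 -348.3]
foot [ 500.1 -378.1]
plate+ [587.9   6.8  29.5]
plate- [473.6  -5.6  31.7]
pad [497.6 299.   81.1]
gauge [583.5 167.8  50. ]
jig [521.7  80.8   0.1] 6.465245679993415
[[-0.4 -0.2]
 [-0.2  0. ]
 [-0.2  0.1]
 [ 0.3  0.6]
 [ 0.   0.4]
 [-0.1 -1.2]
 [-0.2  0.1]]
chip jig 34.614711885004084 -51.335931077967594
chip jig 19.74306499380647 -19.837348675923447
chip jig 4.575593167593766 -51.311335698317535
chip jig -18.219020504657394 -12.480146536995344
chip jig -38.546888492552114 -53.23329914567554
mallet [656.3 -52.6  66. ] [697.   1.  33.] [635.7   1.6  33. ] small scraper [ 604.6 -443.6   20. ]
```

Everything is consistent (plate 30, pad 81–85, scraper top 68). I'll move above the scraper (545,-353), yaw 12.

Call:
send_rows:
  motion:
    - {"tx": 0.05,"ty": -0.008,"gripper": -1}
    - {"tx": 0.09,"ty": -0.013,"gripper": -1}
    - {"tx": 0.1,"ty": -0.015,"gripper": -1}
    - {"tx": 0.1,"ty": -0.015,"gripper": -1}
    - {"tx": 0.1,"ty": -0.015,"gripper": -1}
    - {"tx": 0.1,"ty": -0.015,"gripper": -1}
    - {"tx": 0.1,"ty": -0.015,"gripper": -1}
    - {"tx": 0.09,"ty": -0.013,"gripper": -1}
    - {"tx": 0.058,"ty": -0.008,"gripper": -1}
    - {"rz": 0.258,"tz": 0.07,"gripper": -1}
    - {"tz": 0.07,"gripper": -1}
    - {"gripper": -1}
  grip_force: 35

```text
invalid input at $.motion[0]: expected keys tx, ty, tz, rx, ry, rz, gripper
```

```bash
python3 -c "
from h import *
for n in ('side','top'): grab(n,n+'1')
s=env.state();print(s['ee_pos'],s['ee_rot'],s['force'],s['time_s'])
t=load('top1')['frame'];s=load('side1')['frame']
R=lambda a,x0,y0,x1,y1,w,h: cv2.resize(a[y0:y1,x0:x1,::-1],(w,h),interpolation=cv2.INTER_CUBIC)
cv2.imwrite('pics/c3.png',np.hstack([R(t,340,150,440,250,400,400),R(s,240,80,340,180,400,400)]))
"
```

```text
[ 194.26064407 -540.89215274  213.43324237] [-1.79937731e+02 -1.67293311e-03  1.97566929e+01] [-0.41086188 -0.59426442  0.12516844] 0.2
```

View pics/c3.png

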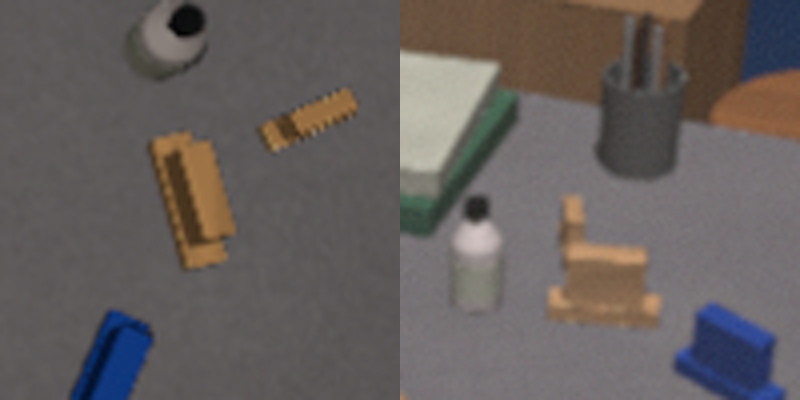

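The rows need all seven keys, so that call was refused and nothing moved. The crop still shows the scraper at (190,200), clear of the bottle. Resending.

Call:
send_rows:
  motion:
    - {"tx": 0.05,"ty": -0.008,"tz": 0,"rx": 0,"ry": 0,"rz": 0,"gripper": -1}
    - {"tx": 0.09,"ty": -0.013,"tz": 0,"rx": 0,"ry": 0,"rz": 0,"gripper": -1}
    - {"tx": 0.1,"ty": -0.015,"tz": 0,"rx": 0,"ry": 0,"rz": 0,"gripper": -1}
    - {"tx": 0.1,"ty": -0.015,"tz": 0,"rx": 0,"ry": 0,"rz": 0,"gripper": -1}
    - {"tx": 0.1,"ty": -0.015,"tz": 0,"rx": 0,"ry": 0,"rz": 0,"gripper": -1}
    - {"tx": 0.1,"ty": -0.015,"tz": 0,"rx": 0,"ry": 0,"rz": 0,"gripper": -1}
    - {"tx": 0.1,"ty": -0.015,"tz": 0,"rx": 0,"ry": 0,"rz": 0,"gripper": -1}
    - {"tx": 0.09,"ty": -0.013,"tz": 0,"rx": 0,"ry": 0,"rz": 0,"gripper": -1}
    - {"tx": 0.058,"ty": -0.008,"tz": 0,"rx": 0,"ry": 0,"rz": 0,"gripper": -1}
    - {"tx": 0,"ty": 0,"tz": 0.07,"rx": 0,"ry": 0,"rz": 0.258,"gripper": -1}
    - {"tx": 0,"ty": 0,"tz": 0.07,"rx": 0,"ry": 0,"rz": 0,"gripper": -1}
    - {"tx": 0,"ty": 0,"tz": 0,"rx": 0,"ry": 0,"rz": 0,"gripper": -1}
  grip_force: 35

```text
time_s: 1.7
ee_pos: [543.7, -351.6, 140.8]
ee_rot: [-179.7, 0.3, 12.0]
force: [0.4, -0.7, 0.3]
gripper_width: 91.4
gripper_force: 0.0
```

```bash
python3 -c "
from h import *
grab('side','side2');grab('top','top2')
s=env.state();print(s['ee_pos'],s['ee_rot'],s['force'],s['time_s'])
t=load('top2')['frame'];s=load('side2')['frame']
R=lambda a,x0,y0,x1,y1,w,h: cv2.resize(a[y0:y1,x0:x1,::-1],(w,h),interpolation=cv2.INTER_CUBIC)
cv2.imwrite('pics/c4.png',np.hstack([R(t,340,150,440,250,400,400),R(s,240,80,340,180,400,400)]))
"
```

```text
[ 545.7977495  -353.2725704   144.73733012] [ 1.79960056e+02 -3.59901906e-02  1.20139679e+01] [-1.36476635  0.69776989  1.04841792] 1.8
```

Call:
send_rows:
  motion:
    - {"tx": 0,"ty": 0,"tz": 0.06,"rx": 0,"ry": 0,"rz": 0,"gripper": -1}
    - {"tx": 0,"ty": 0,"tz": 0.08,"rx": 0,"ry": 0,"rz": 0,"gripper": -1}
    - {"tx": 0,"ty": 0,"tz": 0.06,"rx": 0,"ry": 0,"rz": 0,"gripper": -1}
    - {"tx": 0,"ty": 0,"tz": 0.03,"rx": 0,"ry": 0,"rz": 0,"gripper": -1}
    - {"tx": 0,"ty": 0,"tz": 0.012,"rx": 0,"ry": 0,"rz": 0,"gripper": -1}
    - {"tx": 0,"ty": 0,"tz": 0,"rx": 0,"ry": 0,"rz": 0,"gripper": -1}
    - {"tx": 0,"ty": 0,"tz": 0,"rx": 0,"ry": 0,"rz": 0,"gripper": 1}
    - {"tx": 0,"ty": 0,"tz": 0,"rx": 0,"ry": 0,"rz": 0,"gripper": 1}
    - {"tx": 0,"ty": 0,"tz": 0,"rx": 0,"ry": 0,"rz": 0,"gripper": 1}
    - {"tx": 0,"ty": 0,"tz": 0,"rx": 0,"ry": 0,"rz": 0,"gripper": 1}
    - {"tx": 0,"ty": 0,"tz": 0,"rx": 0,"ry": 0,"rz": 0,"gripper": 1}
    - {"tx": 0,"ty": 0,"tz": 0,"rx": 0,"ry": 0,"rz": 0,"gripper": 1}
  grip_force: 35

```text
time_s: 3.3
ee_pos: [545.4, -352.9, 22.9]
ee_rot: [180.0, 0.0, 12.0]
force: [-0.1, 0.9, -0.4]
gripper_width: 34.0
gripper_force: 0.0
```

Call:
send_rows:
  motion:
    - {"tx": 0,"ty": 0,"tz": 0,"rx": 0,"ry": 0,"rz": 0,"gripper": 1}
    - {"tx": 0,"ty": 0,"tz": 0,"rx": 0,"ry": 0,"rz": 0,"gripper": 1}
    - {"tx": 0,"ty": 0,"tz": 0,"rx": 0,"ry": 0,"rz": 0,"gripper": 1}
    - {"tx": 0,"ty": 0,"tz": 0,"rx": 0,"ry": 0,"rz": 0,"gripper": 1}
  grip_force: 35

```text
time_s: 3.8
ee_pos: [545.4, -353.0, 22.9]
ee_rot: [180.0, -0.0, 12.0]
force: [-0.6, -0.4, -0.2]
gripper_width: 23.5
gripper_force: 35.0
```

Call:
send_rows:
  motion:
    - {"tx": 0,"ty": 0,"tz": -0.03,"rx": 0,"ry": 0,"rz": 0,"gripper": 1}
    - {"tx": 0,"ty": 0,"tz": -0.07,"rx": 0,"ry": 0,"rz": 0.084,"gripper": 1}
    - {"tx": 0,"ty": 0,"tz": -0.08,"rx": 0,"ry": 0,"rz": 0.1,"gripper": 1}
    - {"tx": 0.003,"ty": -0.04,"tz": -0.06,"rx": 0,"ry": 0,"rz": 0,"gripper": 1}
    - {"tx": 0.005,"ty": -0.08,"tz": 0,"rx": 0,"ry": 0,"rz": 0,"gripper": 1}
    - {"tx": 0.005,"ty": -0.1,"tz": 0,"rx": 0,"ry": 0,"rz": 0,"gripper": 1}
    - {"tx": 0.005,"ty": -0.1,"tz": 0,"rx": 0,"ry": 0,"rz": 0,"gripper": 1}
    - {"tx": 0.005,"ty": -0.1,"tz": 0,"rx": 0,"ry": 0,"rz": 0,"gripper": 1}
    - {"tx": 0.005,"ty": -0.1,"tz": 0,"rx": 0,"ry": 0,"rz": 0,"gripper": 1}
    - {"tx": 0.005,"ty": -0.1,"tz": 0,"rx": 0,"ry": 0,"rz": 0,"gripper": 1}
    - {"tx": 0.005,"ty": -0.1,"tz": 0,"rx": 0,"ry": 0,"rz": 0,"gripper": 1}
    - {"tx": 0.005,"ty": -0.1,"tz": 0,"rx": 0,"ry": 0,"rz": 0,"gripper": 1}
  grip_force: 35

```text
time_s: 5.3
ee_pos: [520.2, 58.5, 144.1]
ee_rot: [180.0, -0.1, 6.5]
force: [0.5, -0.1, -1.1]
gripper_width: 24.1
gripper_force: 35.0
```

Call:
send_rows:
  motion:
    - {"tx": 0.004,"ty": -0.08,"tz": 0,"rx": 0,"ry": 0,"rz": 0,"gripper": 1}
    - {"tx": 0.002,"ty": -0.03,"tz": 0,"rx": 0,"ry": 0,"rz": 0,"gripper": 1}
    - {"tx": 0,"ty": 0,"tz": 0.05,"rx": 0,"ry": 0,"rz": 0,"gripper": 1}
    - {"tx": 0,"ty": 0,"tz": 0.05,"rx": 0,"ry": 0,"rz": 0,"gripper": 1}
    - {"tx": 0,"ty": 0,"tz": 0,"rx": 0,"ry": 0,"rz": 0,"gripper": 1}
    - {"tx": 0,"ty": 0,"tz": 0,"rx": 0,"ry": 0,"rz": 0,"gripper": 1}
  grip_force: 35

```text
time_s: 6.05
ee_pos: [518.0, 111.5, 94.0]
ee_rot: [180.0, -0.1, 6.5]
force: [0.3, -0.3, -0.7]
gripper_width: 24.0
gripper_force: 35.0
```

```bash
python3 -c "
from h import *
grab('side','side3');grab('top','top3')
s=env.state();print(s['ee_pos'],s['ee_rot'],s['force'],s['time_s'])
t=load('top3')['frame'];s=load('side3')['frame']
R=lambda a,x0,y0,x1,y1,w,h: cv2.resize(a[y0:y1,x0:x1,::-1],(w,h),interpolation=cv2.INTER_CUBIC)
cv2.imwrite('pics/c5.png',np.hstack([R(t,150,160,310,260,400,250),R(s,200,170,300,270,400,400)[:250]])) if 0 else cv2.imwrite('pics/c5.png',R(s,200,150,310,290,471,600))
"
```

```text
[518.12484942 111.65043676  94.23511635] [ 1.79999079e+02 -1.43614098e-01  6.46747659e+00] [-0.46460662  0.14684612 -0.60825482] 6.15
```

View pics/c5.png

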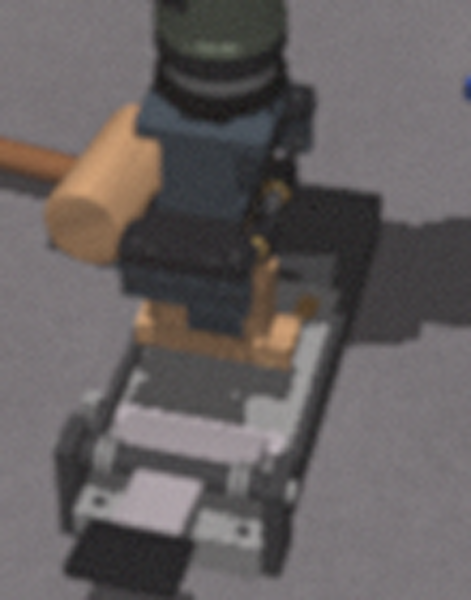

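The scraper is held above the plate between lip and chips; foot lower back corners at crop (136,346) and (291,368). Checking centring.

```bash
python3 -c "
from h import *
d=load('side3');k=471/110
for c in [(136,346),(291,368)]:
    q=onz(d,200+c[0]/k,150+c[1]/k,71.3)-[521.7,80.8,0];print(q[0]*.9936+q[1]*.1126,-.1126*q[0]+.9936*q[1])
"
```

```text
49.881078310674994 50.12699830293565
-49.194126330799556 44.76098663583379
```

Call:
send_rows:
  motion:
    - {"tx": -0.003,"ty": 0,"tz": 0.03,"rx": 0,"ry": 0,"rz": 0,"gripper": 1}
    - {"tx": 0,"ty": 0,"tz": 0.03,"rx": 0,"ry": 0,"rz": 0,"gripper": 1}
    - {"tx": 0,"ty": 0,"tz": 0.015,"rx": 0,"ry": 0,"rz": 0,"gripper": 1}
    - {"tx": 0,"ty": 0,"tz": 0.006,"rx": 0,"ry": 0,"rz": 0,"gripper": 1}
    - {"tx": 0,"ty": 0,"tz": 0,"rx": 0,"ry": 0,"rz": 0,"gripper": 1}
    - {"tx": 0,"ty": 0,"tz": 0,"rx": 0,"ry": 0,"rz": 0,"gripper": 1}
  grip_force: 40

```text
time_s: 6.9
ee_pos: [515.1, 111.6, 52.9]
ee_rot: [180.0, 0.1, 6.5]
force: [-2.7, -0.4, 5.3]
gripper_width: 23.8
gripper_force: 40.0
```

Call:
send_rows:
  motion:
    - {"tx": 0,"ty": 0.01,"tz": -0.0012,"rx": 0,"ry": 0,"rz": 0,"gripper": 1}
    - {"tx": 0,"ty": 0.015,"tz": 0,"rx": 0,"ry": 0,"rz": 0,"gripper": 1}
    - {"tx": 0,"ty": 0.015,"tz": 0,"rx": 0,"ry": 0,"rz": 0,"gripper": 1}
    - {"tx": 0,"ty": 0.015,"tz": 0,"rx": 0,"ry": 0,"rz": 0,"gripper": 1}
    - {"tx": 0,"ty": 0.015,"tz": 0,"rx": 0,"ry": 0,"rz": 0,"gripper": 1}
    - {"tx": 0,"ty": 0.015,"tz": 0,"rx": 0,"ry": 0,"rz": 0,"gripper": 1}
    - {"tx": 0,"ty": 0.015,"tz": 0,"rx": 0,"ry": 0,"rz": 0,"gripper": 1}
    - {"tx": 0,"ty": 0.015,"tz": 0,"rx": 0,"ry": 0,"rz": 0,"gripper": 1}
    - {"tx": 0,"ty": 0.015,"tz": 0,"rx": 0,"ry": 0,"rz": 0,"gripper": 1}
    - {"tx": 0,"ty": 0.015,"tz": 0,"rx": 0,"ry": 0,"rz": 0,"gripper": 1}
  grip_force: 40

```text
time_s: 8.15
ee_pos: [523.9, 39.1, 53.0]
ee_rot: [180.0, 0.0, 6.5]
force: [0.3, -0.3, -1.3]
gripper_width: 24.1
gripper_force: 40.0
```

Call:
send_rows:
  motion:
    - {"tx": 0,"ty": 0.015,"tz": 0,"rx": 0,"ry": 0,"rz": 0,"gripper": 1}
    - {"tx": 0,"ty": 0.015,"tz": 0,"rx": 0,"ry": 0,"rz": 0,"gripper": 1}
    - {"tx": 0,"ty": 0.015,"tz": 0,"rx": 0,"ry": 0,"rz": 0,"gripper": 1}
    - {"tx": 0,"ty": 0.015,"tz": 0,"rx": 0,"ry": 0,"rz": 0,"gripper": 1}
    - {"tx": 0,"ty": 0.015,"tz": 0,"rx": 0,"ry": 0,"rz": 0,"gripper": 1}
    - {"tx": 0,"ty": 0.015,"tz": 0,"rx": 0,"ry": 0,"rz": 0,"gripper": 1}
    - {"tx": 0,"ty": 0.015,"tz": 0,"rx": 0,"ry": 0,"rz": 0,"gripper": 1}
    - {"tx": 0,"ty": 0,"tz": 0,"rx": 0,"ry": 0,"rz": 0,"gripper": 1}
    - {"tx": 0,"ty": 0,"tz": 0,"rx": 0,"ry": 0,"rz": 0,"gripper": 1}
    - {"tx": 0,"ty": 0,"tz": -0.06,"rx": 0,"ry": 0,"rz": 0,"gripper": 1}
    - {"tx": 0,"ty": 0,"tz": -0.1,"rx": 0,"ry": 0,"rz": 0,"gripper": 1}
    - {"tx": 0,"ty": 0.03,"tz": -0.05,"rx": 0,"ry": 0,"rz": 0,"gripper": 1}
  grip_force: 40

```text
time_s: 9.65
ee_pos: [532.5, -26.7, 160.7]
ee_rot: [180.0, -0.2, 6.6]
force: [1.0, 0.2, -1.5]
gripper_width: 24.0
gripper_force: 40.0
```

```bash
python3 -c "
from h import *
s=env.state();print(s['ee_pos'],s['ee_rot'],s['force'],s['time_s'])"
```

```text
[532.53115519 -26.70806546 160.65655378] [179.97446845  -0.22091982   6.60100728] [ 1.03654631  0.24017233 -1.48822749] 9.65
```

Call:
send_rows:
  motion:
    - {"tx": -0.004,"ty": 0.06,"tz": 0,"rx": 0,"ry": 0,"rz": 0,"gripper": 1}
    - {"tx": -0.006,"ty": 0.09,"tz": 0,"rx": 0,"ry": 0,"rz": 0,"gripper": 1}
    - {"tx": -0.007,"ty": 0.1,"tz": 0,"rx": 0,"ry": 0,"rz": 0,"gripper": 1}
    - {"tx": -0.007,"ty": 0.1,"tz": 0,"rx": 0,"ry": 0,"rz": 0,"gripper": 1}
    - {"tx": -0.007,"ty": 0.1,"tz": 0,"rx": 0,"ry": 0,"rz": 0,"gripper": 1}
    - {"tx": -0.006,"ty": 0.09,"tz": 0.04,"rx": 0,"ry": 0,"rz": 0,"gripper": 1}
    - {"tx": -0.006,"ty": 0.07,"tz": 0.05,"rx": 0,"ry": 0,"rz": 0,"gripper": 1}
    - {"tx": -0.004,"ty": 0.037,"tz": 0.04,"rx": 0,"ry": 0,"rz": 0,"gripper": 1}
    - {"tx": 0,"ty": 0,"tz": 0.05,"rx": 0,"ry": 0,"rz": 0,"gripper": 1}
    - {"tx": 0,"ty": 0,"tz": 0,"rx": 0,"ry": 0,"rz": 0,"gripper": 1}
    - {"tx": 0,"ty": 0,"tz": 0,"rx": 0,"ry": 0,"rz": 0,"gripper": 1}
  grip_force: 40

```text
time_s: 11.02
ee_pos: [545.4, -351.1, 68.9]
ee_rot: [180.0, -0.1, 6.5]
force: [0.8, -0.2, 0.1]
gripper_width: 23.7
gripper_force: 40.0
```

```bash
python3 -c "
from h import *
grab('side','side4');grab('top','top4')
s=env.state();print(s['ee_pos'],s['ee_rot'],s['force'],s['time_s'])
t=load('top4')['frame'];s=load('side4')['frame']
R=lambda a,x0,y0,x1,y1,w,h: cv2.resize(a[y0:y1,x0:x1,::-1],(w,h),interpolation=cv2.INTER_CUBIC)
a=R(t,150,160,470,260,800,250); b=np.hstack([R(s,200,170,300,257,400,348),R(s,240,80,340,167,400,348)])
cv2.imwrite('pics/c6.png',np.vstack([a,b]))
"
```

```text
[ 545.66926078 -351.39887186   69.53400334] [ 1.79907676e+02 -1.13168290e-01  6.54166236e+00] [-0.53674761 -0.3274452   0.18015324] 11.125
```

View pics/c6.png

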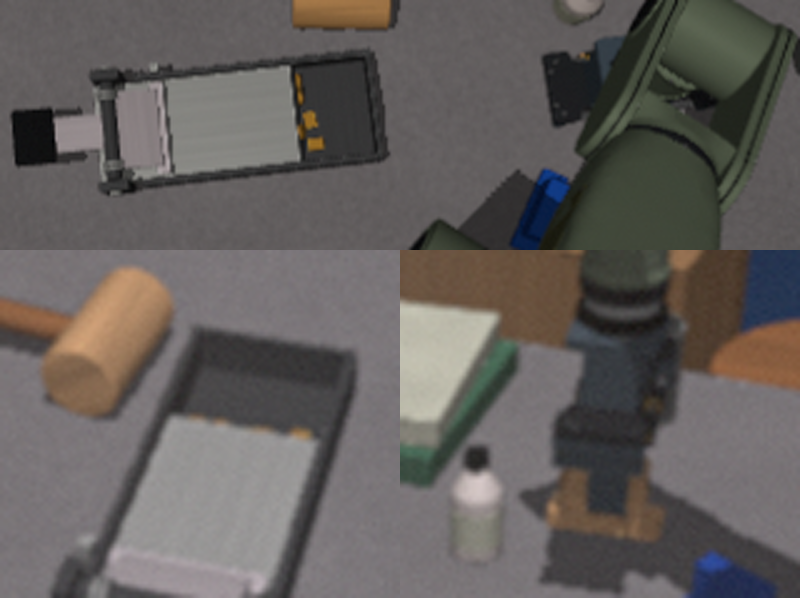

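The plate looks clear and all the chips seem to lie in the tray by the drop; (298,88) and (300,130) in the crop look narrow, perhaps standing against the wall. I'll check their heights numerically.

```bash
python3 -c "
from h import *
T=load('top4');S=load('side4')
J=lambda q:(((q[0]-521.7)*.9936+(q[1]-80.8)*.1126).round(1),(-.1126*(q[0]-521.7)+.9936*(q[1]-80.8)).round(1))
for n,d,(x0,y0,x1,y1) in [('top',T,(255,175,305,230)),('side',S,(235,265-60,290,285))]:
    h=cv2.cvtColor(d['frame'],cv2.COLOR_RGB2HSV)[y0:y1,x0:x1]
    m=((h[...,0]>8)&(h[...,0]<28)&(h[...,1]>110)&(h[...,2]>60)).astype('uint8')
    N,l,st,c=cv2.connectedComponentsWithStats(m)
    for i in range(1,N):
        a=st[i]
        if a[4]<3: continue
        L,Tp,R,B=a[0]+x0,a[1]+y0,a[0]+a[2]+x0,a[1]+a[3]+y0
        print(n,(L,Tp,R,B),a[4],[J(onz(d,c[i][0]+x0,c[i][1]+y0,z)) for z in (8,20,30)],'y-left/right@10 top',J(onz(d,L-.5,c[i][1]+y0,10)),J(onz(d,R-.5,c[i][1]+y0,10)))
"
python3 - <<'E'
import cv2,sys
sys.path.insert(0,'.')
import os; os.chdir('.')
from h import *
t=load('top4')['frame'];s=load('side4')['frame']
R=lambda a,x0,y0,x1,y1,w,h: cv2.resize(a[y0:y1,x0:x1,::-1],(w,h),interpolation=cv2.INTER_CUBIC)
cv2.imwrite('pics/c7.png',np.hstack([R(t,258,180,306,228,400,400),R(s,238,182,290,234,400,400)]))
E
```

```text
top (np.int32(268), np.int32(189), np.int32(272), np.int32(202)) 28 [(np.float64(33.3), np.float64(-87.0)), (np.float64(31.5), np.float64(-86.5)), (np.float64(30.0), np.float64(-86.1))] y-left/right@10 top (np.float64(33.7), np.float64(-81.8)) (np.float64(32.2), np.float64(-93.7))
top (np.int32(269), np.int32(204), np.int32(277), np.int32(216)) 51 [(np.float64(-10.0), np.float64(-91.8)), (np.float64(-11.4), np.float64(-91.3)), (np.float64(-12.6), np.float64(-90.9))] y-left/right@10 top (np.float64(-8.8), np.float64(-79.6)) (np.float64(-11.6), np.float64(-103.4))
top (np.int32(273), np.int32(215), np.int32(280), np.int32(221)) 35 [(np.float64(-36.2), np.float64(-98.4)), (np.float64(-37.4), np.float64(-97.8)), (np.float64(-38.4), np.float64(-97.3))] y-left/right@10 top (np.float64(-35.2), np.float64(-88.3)) (np.float64(-37.7), np.float64(-109.1))
```

View pics/c7.png

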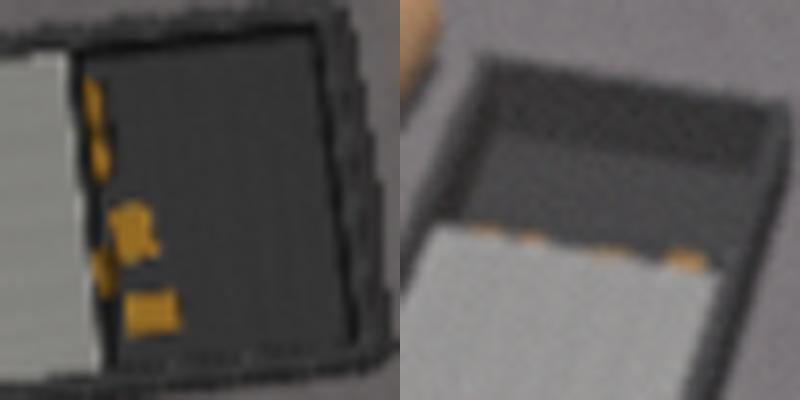

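All five chips are in the tray at jig y ≈ -84 to -105: three lean on the drop wall (crop 92,105; 100,160; 105,272) and two lie flat (132,232; 152,312). The plate is clear. Now I'll stand the scraper down.

Call:
send_rows:
  motion:
    - {"tx": 0,"ty": 0,"tz": 0.03,"rx": 0,"ry": 0,"rz": 0,"gripper": 1}
    - {"tx": 0,"ty": 0,"tz": 0.04,"rx": 0,"ry": 0,"rz": 0,"gripper": 1}
    - {"tx": 0,"ty": 0,"tz": 0.016,"rx": 0,"ry": 0,"rz": 0,"gripper": 1}
    - {"tx": 0,"ty": 0,"tz": 0.005,"rx": 0,"ry": 0,"rz": 0,"gripper": 1}
    - {"tx": 0,"ty": 0,"tz": 0,"rx": 0,"ry": 0,"rz": 0,"gripper": 1}
    - {"tx": 0,"ty": 0,"tz": 0,"rx": 0,"ry": 0,"rz": 0,"gripper": 1}
  grip_force: 40

```text
time_s: 11.88
ee_pos: [545.0, -351.6, 23.0]
ee_rot: [180.0, -0.0, 6.5]
force: [-0.1, 0.7, 0.7]
gripper_width: 24.0
gripper_force: 40.0
```

Call:
send_rows:
  motion:
    - {"tx": 0,"ty": 0,"tz": 0,"rx": 0,"ry": 0,"rz": 0,"gripper": -0.2}
    - {"tx": 0,"ty": 0,"tz": 0,"rx": 0,"ry": 0,"rz": 0,"gripper": -0.2}
    - {"tx": 0,"ty": 0,"tz": 0,"rx": 0,"ry": 0,"rz": 0,"gripper": -0.2}
    - {"tx": 0,"ty": 0,"tz": 0,"rx": 0,"ry": 0,"rz": 0,"gripper": -0.2}
    - {"tx": 0,"ty": 0,"tz": 0,"rx": 0,"ry": 0,"rz": 0,"gripper": -0.2}
    - {"tx": 0,"ty": 0,"tz": 0,"rx": 0,"ry": 0,"rz": 0,"gripper": -0.2}
    - {"tx": 0,"ty": 0,"tz": -0.04,"rx": 0,"ry": 0,"rz": 0,"gripper": -0.2}
    - {"tx": 0,"ty": 0,"tz": -0.08,"rx": 0,"ry": 0,"rz": 0,"gripper": -0.2}
    - {"tx": 0,"ty": 0,"tz": -0.1,"rx": 0,"ry": 0,"rz": 0,"gripper": -0.2}
    - {"tx": 0,"ty": 0,"tz": -0.08,"rx": 0,"ry": 0,"rz": 0,"gripper": -0.2}
    - {"tx": 0,"ty": 0,"tz": 0,"rx": 0,"ry": 0,"rz": 0,"gripper": -0.2}
  grip_force: 40

```text
time_s: 13.25
ee_pos: [546.5, -352.7, 176.8]
ee_rot: [179.7, -0.4, 6.5]
force: [0.9, 0.1, 0.3]
gripper_width: 54.8
gripper_force: 0.0
```

```bash
python3 -c "
from h import *
s=env.state();print(s['ee_pos'],s['ee_rot'],s['force'],s['time_s'])"
```

```text
[ 546.53697306 -352.71326791  176.79344913] [179.68485249  -0.36786213   6.49514226] [0.85158579 0.05617582 0.29339753] 13.25
```

Call:
send_rows:
  motion:
    - {"tx": 0.002,"ty": -0.06,"tz": 0,"rx": 0,"ry": 0,"rz": 0,"gripper": 1}
    - {"tx": 0.004,"ty": -0.1,"tz": 0,"rx": 0,"ry": 0,"rz": 0,"gripper": 1}
    - {"tx": 0.0045,"ty": -0.12,"tz": 0,"rx": 0,"ry": 0,"rz": 0,"gripper": 1}
    - {"tx": 0.0045,"ty": -0.12,"tz": 0,"rx": 0,"ry": 0,"rz": 0,"gripper": 1}
    - {"tx": 0.0045,"ty": -0.12,"tz": 0,"rx": 0,"ry": 0,"rz": 0,"gripper": 1}
    - {"tx": 0.0045,"ty": -0.12,"tz": 0,"rx": 0,"ry": 0,"rz": 0,"gripper": 1}
    - {"tx": 0.0045,"ty": -0.12,"tz": 0,"rx": 0,"ry": 0,"rz": 0,"gripper": 1}
    - {"tx": 0.0045,"ty": -0.12,"tz": 0,"rx": 0,"ry": 0,"rz": 0,"gripper": 1}
    - {"tx": 0.0045,"ty": -0.12,"tz": 0,"rx": 0,"ry": 0,"rz": 0,"gripper": 1}
    - {"tx": 0.0045,"ty": -0.12,"tz": 0,"rx": 0,"ry": 0,"rz": 0,"gripper": 1}
    - {"tx": 0.0045,"ty": -0.12,"tz": 0,"rx": 0,"ry": 0,"rz": 0,"gripper": 1}
    - {"tx": 0.0035,"ty": -0.076,"tz": 0,"rx": 0,"ry": 0,"rz": 0,"gripper": 1}
  grip_force: 20

```text
time_s: 14.75
ee_pos: [493.8, 307.4, 171.0]
ee_rot: [180.0, 0.1, 6.6]
force: [0.4, 0.0, -0.2]
gripper_width: 0.4
gripper_force: 0.0
```

Call:
send_rows:
  motion:
    - {"tx": 0,"ty": 0,"tz": 0.06,"rx": 0,"ry": 0,"rz": 0,"gripper": 1}
    - {"tx": 0,"ty": 0,"tz": 0.06,"rx": 0,"ry": 0,"rz": 0,"gripper": 1}
    - {"tx": 0,"ty": 0,"tz": 0,"rx": 0,"ry": 0,"rz": 0,"gripper": 1}
    - {"tx": 0,"ty": 0,"tz": 0,"rx": 0,"ry": 0,"rz": 0,"gripper": 1}
    - {"tx": 0,"ty": 0,"tz": 0,"rx": 0,"ry": 0,"rz": 0,"gripper": 1}
  grip_force: 20

```text
time_s: 15.38
ee_pos: [495.9, 305.3, 113.8]
ee_rot: [-179.9, -0.1, 6.5]
force: [0.3, 0.6, -0.1]
gripper_width: -0.1
gripper_force: 0.0
```

Call:
send_rows:
  motion:
    - {"tx": 0,"ty": 0,"tz": 0.03,"rx": 0,"ry": 0,"rz": 0,"gripper": 1}
    - {"tx": 0,"ty": 0,"tz": 0.02,"rx": 0,"ry": 0,"rz": 0,"gripper": 1}
    - {"tx": 0,"ty": 0,"tz": 0.008,"rx": 0,"ry": 0,"rz": 0,"gripper": 1}
    - {"tx": 0,"ty": 0,"tz": 0.008,"rx": 0,"ry": 0,"rz": 0,"gripper": 1}
    - {"tx": 0,"ty": 0,"tz": 0.008,"rx": 0,"ry": 0,"rz": 0,"gripper": 1}
    - {"tx": 0,"ty": 0,"tz": 0,"rx": 0,"ry": 0,"rz": 0,"gripper": 1}
    - {"tx": 0,"ty": 0,"tz": 0,"rx": 0,"ry": 0,"rz": 0,"gripper": 1}
  grip_force: 20

```text
time_s: 16.25
ee_pos: [495.0, 306.5, 76.5]
ee_rot: [-179.8, -0.0, 6.5]
force: [-3.3, 3.5, 8.4]
gripper_width: 0.5
gripper_force: 3.4
```

Call:
send_rows:
  motion:
    - {"tx": 0,"ty": 0,"tz": 0.01,"rx": 0,"ry": 0,"rz": 0,"gripper": 1}
    - {"tx": 0,"ty": 0,"tz": 0.01,"rx": 0,"ry": 0,"rz": 0,"gripper": 1}
    - {"tx": 0,"ty": 0,"tz": 0.008,"rx": 0,"ry": 0,"rz": 0,"gripper": 1}
    - {"tx": 0,"ty": 0,"tz": 0.006,"rx": 0,"ry": 0,"rz": 0,"gripper": 1}
    - {"tx": 0,"ty": 0,"tz": 0,"rx": 0,"ry": 0,"rz": 0,"gripper": 1}
    - {"tx": 0,"ty": 0,"tz": 0,"rx": 0,"ry": 0,"rz": 0,"gripper": 1}
    - {"tx": 0,"ty": 0,"tz": 0,"rx": 0,"ry": 0,"rz": 0,"gripper": 1}
  grip_force: 20

```text
time_s: 17.12
ee_pos: [495.2, 307.3, 60.2]
ee_rot: [-179.8, -0.1, 6.4]
force: [-4.0, 4.3, 10.9]
gripper_width: 0.6
gripper_force: 5.4
```

Run:
```python
from h import *
grab('side','side5');grab('top','top5')
s=env.state();print(s['ee_pos'],s['ee_rot'],s['force'],s['time_s'])
t=load('top5')['frame'];s=load('side5')['frame']
R=lambda a,x0,y0,x1,y1,w,h: cv2.resize(a[y0:y1,x0:x1,::-1],(w,h),interpolation=cv2.INTER_CUBIC)
cv2.imwrite('pics/c8.png',np.hstack([R(t,150,165,230,245,400,400),R(s,210,225,270,285,400,400)]))
T=load('top5')
# predicted lip-bottom front edge ends, gauge, for theta in world -> crop coords
J=lambda x,y,z:[521.7+.9936*x-.1126*y,80.8+.1126*x+.9936*y,z]
for th in (.24,.34,.43):
    c,n=np.cos(th),np.sin(th)
    for nm,yy,zz in [('bot72',-63,-32),('top72',-63,-20)]:
        y=135+yy*c+zz*n; z=62-yy*n+zz*c
        o=[]
        for x in (54,-54):
            p=proj(T,J(x,y,z)); q=proj(load('side5'),J(x,y,z)); o+=[((p-[150,165])*5).round(),((q-[210,225])*400/60+[400,0]).round()]
        print(th,nm,round(y,1),round(z,1),o)
```

```text
[495.25334878 307.24906018  60.23464329] [-1.79769396e+02 -9.83429386e-02  6.43335847e+00] [-3.11709289  4.16308379  9.71182564] 17.225
0.24 bot72 66.2 45.9 [array([334., 135.]), array([526., 109.]), array([354., 318.]), array([785., 157.])]
0.24 top72 69.1 57.5 [array([328., 133.]), array([523.,  93.]), array([347., 317.]), array([784., 142.])]
0.34 bot72 64.9 52.8 [array([335., 133.]), array([526.,  94.]), array([355., 317.]), array([786., 143.])]
0.34 top72 68.9 64.2 [array([327., 131.]), array([522.,  81.]), array([346., 316.]), array([784., 130.])]
0.43 bot72 64.4 59.2 [array([335., 131.]), array([526.,  82.]), array([355., 316.]), array([786., 131.])]
0.43 top72 69.4 70.1 [array([325., 129.]), array([521.,  72.]), array([345., 315.]), array([784., 120.])]
```

View pics/c8.png

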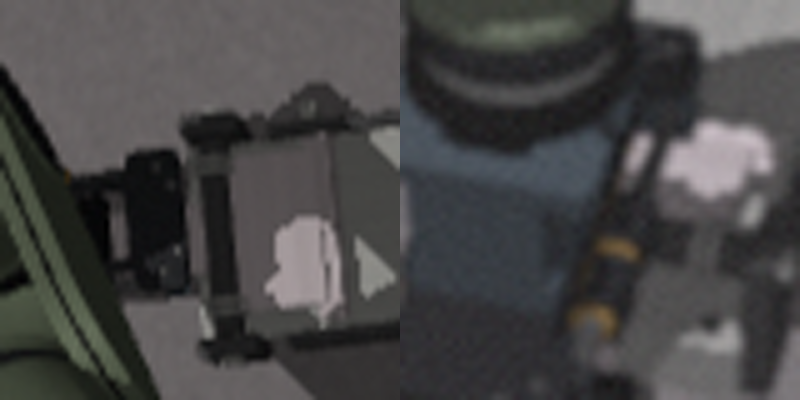

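```bash
cat > lip.py <<'E'
from h import *
import sys
J=lambda x,y,z:[521.7+.9936*x-.1126*y,80.8+.1126*x+.9936*y,z]
def edge(d,th,x,yy=-63,zz=-20):
    c,n=np.cos(th),np.sin(th); return proj(d,J(x,135+yy*c+zz*n,62-yy*n+zz*c))
def avg(k):
    fs=[env.grab_frame('side') for _ in range(k)]; d=fs[0]; d['frame']=np.mean([f['frame'].astype(float) for f in fs],0); return d
def prof(d,x,ths):
    g=d['frame'].astype(np.float32).mean(2)
    p=[edge(d,t,x) for t in ths]
    return [float(cv2.remap(g,np.float32([[q[0]]]),np.float32([[q[1]]]),cv2.INTER_LINEAR)[0,0]) for q in p]
if __name__=='__main__':
    np.set_printoptions(precision=0,suppress=True,linewidth=200)
    d0=load('side4')
    a=np.linspace(-.2,.2,21);
    print('shut',a[::4]);[print(x,np.array(prof(d0,x,a))) for x in (-20,-30,-40,-45,-50)]
    d=avg(8); pickle.dump(d,open('pics/avg_%s.pkl'%sys.argv[1],'wb'))
    b=np.linspace(.1,.56,24); print(b.round(2))
    for x in (-15,-20,-25,-30,-35,-40,-45,-50): print(x,np.array(prof(d,x,b)))
    s=env.state();print(s['ee_pos'],s['force'],s['time_s'])
E
python3 lip.py a
```

```text
shut [-0. -0. -0.  0.  0.  0.]
-20 [153. 152. 152. 151. 151. 151. 154. 157. 159. 159. 158. 156. 153. 153. 152. 152. 151. 151. 151. 151. 151.]
-30 [153. 153. 153. 151. 150. 152. 157. 161. 165. 167. 164. 161. 157. 153. 150. 149. 148. 149. 151. 151. 150.]
-40 [128. 136. 141. 144. 146. 149. 152. 159. 165. 164. 162. 159. 154. 151. 151. 150. 151. 152. 152. 153. 154.]
-45 [153. 164. 175. 176. 175. 174. 174. 174. 174. 174. 168. 163. 158. 154. 152. 151. 151. 151. 151. 151. 151.]
-50 [112. 128. 139. 152. 158. 164. 165. 166. 165. 163. 161. 160. 158. 156. 154. 153. 152. 152. 153. 154. 153.]
[0. 0. 0. 0. 0. 0. 0. 0. 0. 0. 0. 0. 0. 0. 0. 0. 0. 0. 0. 0. 0. 1. 1. 1.]
-15 [151. 139. 125. 110. 100.  91.  82.  77.  72.  65.  59.  53.  51.  51.  50.  50.  50.  50.  49.  48.  48.  47.  46.  45.]
-20 [175. 175. 176. 178. 179. 178. 177. 173. 157. 143. 126. 108.  90.  79.  74.  69.  67.  68.  68.  68.  69.  70.  71.  70.]
-25 [174. 175. 177. 179. 182. 185. 185. 184. 180. 165. 150. 134. 117. 100.  89.  84.  80.  78.  78.  79.  80.  80.  79.  79.]
-30 [174. 175. 177. 179. 181. 182. 184. 175. 165. 155. 136. 119. 106.  96.  87.  81.  80.  80.  79.  79.  80.  80.  80.  80.]
-35 [174. 175. 176. 180. 184. 186. 187. 187. 175. 164. 150. 132. 114. 100.  91.  83.  78.  78.  78.  78.  79.  79.  80.  80.]
-40 [161. 165. 170. 175. 180. 185. 185. 182. 178. 164. 152. 138. 123. 107.  96.  90.  83.  79.  79.  79.  78.  79.  79.  79.]
-45 [176. 170. 168. 166. 165. 162. 160. 150. 140. 128. 117. 107.  97.  91.  85.  81.  81.  80.  80.  80.  81.  81.  81.  81.]
-50 [106. 103. 101. 100.  98.  98.  98.  98.  94.  89.  86.  83.  81.  79.  79.  79.  79.  79.  80.  80.  80.  81.  81.  81.]
[495. 307.  60.] [-5.  4. 10.] 17.625
```

The lip edge measures about 0.30 rad; pressing 3 mm further should give about 0.34.

Call:
send_rows:
  motion:
    - {"tx": 0,"ty": 0,"tz": 0.003,"rx": 0,"ry": 0,"rz": 0,"gripper": 1}
    - {"tx": 0,"ty": 0,"tz": 0.003,"rx": 0,"ry": 0,"rz": 0,"gripper": 1}
    - {"tx": 0,"ty": 0,"tz": 0,"rx": 0,"ry": 0,"rz": 0,"gripper": 1}
    - {"tx": 0,"ty": 0,"tz": 0,"rx": 0,"ry": 0,"rz": 0,"gripper": 1}
    - {"tx": 0,"ty": 0,"tz": 0,"rx": 0,"ry": 0,"rz": 0,"gripper": 1}
    - {"tx": 0,"ty": 0,"tz": 0,"rx": 0,"ry": 0,"rz": 0,"gripper": 1}
  grip_force: 20

```text
time_s: 18.38
ee_pos: [495.2, 307.1, 57.2]
ee_rot: [-179.8, -0.1, 6.4]
force: [-4.3, 4.4, 10.5]
gripper_width: 0.2
gripper_force: 5.6
```

```bash
python3 lip.py b | tail -10
python3 - <<'E'
from h import *
grab('top','top6'); t=load('top6')['frame']; s=pickle.load(open('pics/avg_b.pkl','rb'))['frame'].astype('uint8')
R=lambda a,x0,y0,x1,y1,w,h: cv2.resize(a[y0:y1,x0:x1,::-1],(w,h),interpolation=cv2.INTER_CUBIC)
cv2.imwrite('pics/c9.png',np.vstack([R(t,150,150,470,260,800,275),np.hstack([R(s,210,225,270,275,390,325),R(s,240,80,340,163,410,325)])]))
E
```

```text
[0. 0. 0. 0. 0. 0. 0. 0. 0. 0. 0. 0. 0. 0. 0. 0. 0. 0. 0. 0. 0. 1. 1. 1.]
-15 [117. 103.  94.  84.  79.  74.  69.  68.  65.  62.  59.  56.  54.  53.  51.  50.  49.  48.  48.  46.  45.  44.  42.  41.]
-20 [174. 173. 172. 171. 170. 168. 166. 163. 156. 149. 139. 126. 113. 101.  91.  80.  74.  72.  70.  68.  69.  69.  69.  68.]
-25 [176. 177. 178. 179. 182. 184. 186. 187. 186. 176. 165. 151. 134. 117. 105.  95.  87.  81.  80.  80.  79.  79.  79.  78.]
-30 [176. 176. 176. 176. 178. 181. 185. 187. 188. 186. 171. 158. 142. 122. 105.  92.  86.  81.  78.  78.  79.  80.  80.  81.]
-35 [174. 174. 175. 176. 177. 180. 183. 186. 182. 179. 171. 155. 140. 125. 109.  95.  85.  83.  80.  77.  78.  79.  79.  80.]
-40 [161. 164. 167. 170. 175. 181. 184. 186. 185. 173. 162. 149. 131. 113. 100.  92.  84.  79.  79.  79.  79.  79.  79.  79.]
-45 [164. 165. 158. 152. 149. 147. 146. 145. 145. 141. 132. 123. 113. 102.  91.  84.  82.  80.  78.  79.  80.  80.  80.  80.]
-50 [103.  99.  96.  93.  89.  89.  89.  90.  90.  90.  90.  88.  86.  84.  83.  81.  80.  80.  80.  79.  80.  80.  80.  80.]
[495. 307.  57.] [-4.  4. 11.] 18.775
```

View pics/c9.png

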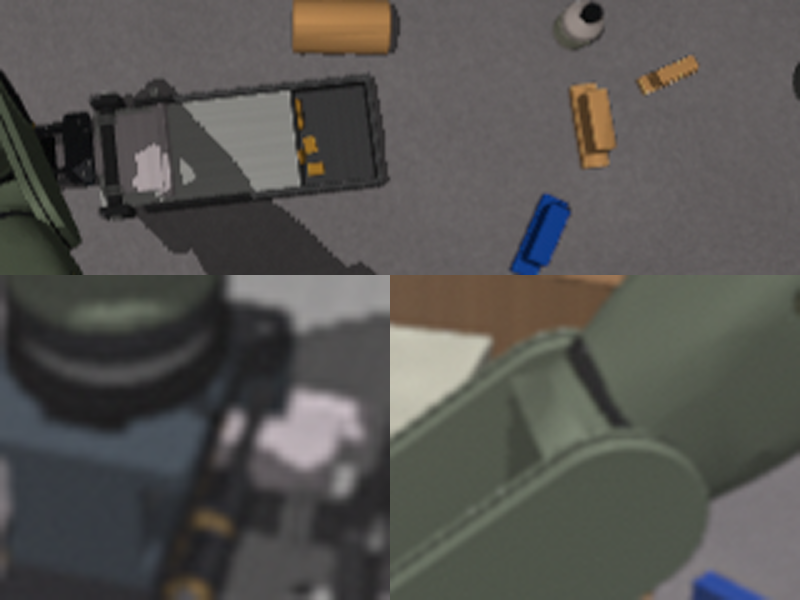

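The scraper stands on the bench at (592,125), the chips lie in the tray at (300,110) and (312,145), the plate is clear and the bystanders are untouched. The lip measures about 0.33–0.35 rad, which is about 20 mm. Handing in.

```bash
python3 -c "
from workcell import env
print(env.job_done())"
```

```text
the job is handed in; nothing more can be done
None
```

I wiped all five chips into the tray, stood the scraper back on the bench clear of the jig, and handed the job in at about 19 s with the fingers holding the paddle down and the lip at about 20 mm; that height comes from the lip's edge in the side view (about 0.33–0.35 rad), because the gripper hid the gauge post.

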